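# Square a medicine carton in the labelling jig and hold it

## Task

Pick up the purple-banded medicine carton and set it flat in the black labelling jig, with its purple end against the short blue fence and its long side against the long blue fence. Press it into the corner firmly so that it bears on both fences at once, and finish while still holding it pressed there, ready for its label. Leave the other cartons, bottles and things on the counter alone.

Things in the scene. Friction and masses are not known exactly. Their poses are not given: they have to be found in the camera images.
- carton_center (a point): centre (half-way up, 33 mm above the underside) of the carton to be squared: a stiff filled white medicine carton, 52 mm wide (its x), 110 mm long (its y), 66 mm tall (its z, up), about 0.16 kg, with a purple band 30 mm wide round its +y end; it starts upright on the counter, its y axis within 45 degrees of world y
- carton_band_end (a point): centre of the carton's purple end face: 55 mm along +y from the carton's centre, same axes
- jig_corner (a point): inner corner of the labelling jig, on top of its plate, 10 mm above the counter. Jig axes: z up; the long fence's inner face is the plane x = 0 of this frame, the short fence's is y = 0, the open plate lies at -x, -y. A carton in place has its axes parallel to these, its centre at (-26, -55, +33) mm and its purple end on the short fence
- jig: the labelling jig, screwed down, rigid, of slick plastic: a black plate 150 mm (x) by 190 mm (y), 10 mm thick, with two blue fences 12 mm high on top; origin at the centre of the plate's underside. The fences being low, fingers that grip a carton across its width must stay above them
- long_fence: long blue fence of the jig, rigid and slick, 12 x 190 x 12 mm (x, y, z), along the plate's +x edge; origin at the centre of its underside, 10 mm above the counter; axes parallel to the jig's
- short_fence: short blue fence of the jig, rigid and slick, 138 x 12 x 12 mm (x, y, z), along the plate's +y edge; origin at the centre of its underside, 10 mm above the counter; axes parallel to the jig's
- blue_carton_center (a point): upright medicine carton like the purple-banded one (52 x 110 x 66 mm, 0.16 kg) but with a blue band at one end; point at its centre, 33 mm above its underside; axes as for the purple-banded one; a bystander, not to be disturbed
- green_carton_center (a point): upright medicine carton like the purple-banded one (52 x 110 x 66 mm, 0.16 kg) but with a green band at one end; point at its centre, 33 mm above its underside; axes as for the purple-banded one; a bystander, not to be disturbed
- pill_jar: white round pill jar with a blue label, 48 mm across, 75 mm tall; origin at the centre of its underside; not to be disturbed
- amber_bottle: amber glass bottle, 44 mm across, 95 mm tall; origin at the centre of its underside; not to be disturbed
- pill_cup: small open aluminium cup, 64 mm across the rim, 50 mm tall; origin at the centre of its underside; not to be disturbed
- stamp: wooden-handled stamp standing upright, 36 mm across its foot, 66 mm tall; origin at the centre of its underside; not to be disturbed
Things that resemble listed ones, but are neither listed nor needed, are in the scene too. What is shaped like the jig but yellow is not meant.

How it is judged:
On the way:
1. the purple-banded carton is lifted clear of the counter by the robot (height (world z) of carton_center above 0.047 m and contact force between the fingers and carton above 0.5 N), for 0.2 s.
At the end, for the whole second after the job is handed in: for the last second the purple-banded carton is flat on the jig's plate (4 mm, tilt 0.06 rad), long side on the long fence and purple end on the short one (3 mm, 0.04 rad), bearing on each with over 1 N, at rest, the robot still pressing or gripping it (x of carton_center in the frame of jig_corner between -0.029 and -0.023 m and y of carton_center in the frame of jig_corner between -0.058 and -0.052 m and z of carton_center in the frame of jig_corner between 0.029 and 0.037 m and y of carton_band_end in the frame of jig_corner between -0.003 and 0.003 m and angle between the y axis of carton_center and the y axis of jig_corner, either way round below 0.04 rad and angle between carton_center's own z axis and vertical below 0.06 rad and contact force between carton and long_fence above 1 N and contact force between carton and short_fence above 1 N and contact force between any of the fingers, the arm and carton above 1 N and linear speed of carton below 0.02 m/s); the arm keeps its last pose, push and grip.
It fails at once if another carton, bottle, cup or the stamp is shifted by more than 25 mm (distance of any of blue_carton_center, green_carton_center, pill_jar, amber_bottle, pill_cup, stamp from where it was at the start of the episode above 0.025 m).
It also fails if it takes over 38 s, if anything falls off the work surface, if the arm or the gripper's body presses on something with over 40 N, if the wrist force passes 120 N, or if a joint passes its speed limit or range.

## Robot

A 7-joint arm with a two-finger parallel gripper is mounted at the origin on the work surface. World frame = base frame: x ahead of the robot, y to its left, z up, the work surface at z = 0. Lengths are in m, angles in rad, forces in N, time in s.
With the tool pointing down it reaches from about 0.425 to 0.825 m from the base axis. Payload 3.6 kg.
Tool frame: the origin (TCP) lies midway between the tips of the shut fingers; the grasp point (between the pads) lies 19 mm behind it (r.hold_point_z is the distance from the TCP to the grasp point, in m); z points along the fingers, y is the line along which they close (so a half turn about z gives the same grasp; the last joint's range is limited). The gripper opens to 93 mm and grips with 3 to 60 N. Pads are 15 mm wide; open, the fingers measure 128 mm over their backs; the gripper's body (75 mm by 188 mm) begins 65 mm behind the grasp point.
Start: joints at [-1.165, 0.615, -0.013, 1.423, 0.008, 1.103, -0.04], TCP at [0.273, 0.59, 0.219] pointing down, gripper open.
Joint ranges: [-3.12, 3.12], [-0.3, 2.06], [-1.34, 1.32], [0.26, 2.42], [-1.36, 4.5], [0.01, 1.98], [-2.84, 2.84]. Speed limits (rad/s): [2.79, 2.79, 3.14, 3.14, 3.14, 3.14, 3.14].

## Interface

Orientations are given as a unit quaternion [x, y, z, w].
In Python, from cell import r, vision, ticket gives the robot as it stands.
- The arm moves only by the tool drive_tool, never from a script. Its argument "steps" is text: rows parted by semicolons, each of 7 numbers parted by spaces: the shift along the tool's x, y, z in units of 0.5 m (1.0 is 0.5 m), then the turn, a rotation vector about the tool's x, y, z in units of 180 degrees (1.0 is 180 degrees), then the closure, from 0 (fully open) to 1 (shut). In form: dx dy dz ax ay az gripper; .... A call has 1 to 10 rows; each row is the pose to reach, as a shift and turn from the pose commanded when the call began, along the tool's axes at that moment, turning the shorter way round; what a row does not reach only later rows make up. A row lasts 1/8 s, in which the tool goes at most 62.5 mm and 10.7 degrees, less where a joint would pass 70% of its speed; a pose out of reach is approached as far as the arm can. A call with a number of a shift or a turn outside -1 to 1 is refused whole. A call with a gripper value outside its range is refused whole. The fingers move at their own pace and stop on an object; the grip force is fixed at half the most. Time passes only in rows, so rows that repeat a pose let the fingers close. It gives the time, the measured TCP pose, the force, the opening and the grip force at its end, in the units of the state.
- r.get_state(): the state, without advancing time (a new reading comes with each control period).
- vision.camera(name): name is "side" or "top" or "wrist"; returns a dict with "color" (480x640x3 uint8, red, green, blue), "fx", "fy", "cx", "cy" (pixels), "k1" (the pictures are not rectified: a ray, as slopes to the right and down, at radius r is drawn at 1 + k1 r^2 times it, then the intrinsics apply), "R" (3x3) and "t" (3): a world point X has camera coordinates R X + t. Camera axes: x right, y down, z forward; pixel columns grow to the right and rows downward; lengths in m; the calibration is good to about 2 mm. A picture is of the moment at which its call begins. There is no depth.
- ticket.sign_off(): hands the job in; it is judged then, once.
The state is a dict: "t": time; "q": joint angles; "qd": joint speeds; "joint_efforts": joint torques, N m; "tool_pos": TCP position; "ee_rot": TCP orientation; "ft_force": force on the tool from outside, world axes, zero at the start; "wrist_torque": the same for the moment, N m; "opening": finger opening in m; "grip_force": force on a finger pad.
Only numpy, scipy, OpenCV 4.12 (cv2) and the standard library are available. Lean on these libraries where they do the work, as an engineer would, in place of code of your own. Each camera call takes 0.05 s, during which the arm holds its last target. There are 200 camera calls.

## Working session

There is one attempt and no reset: what is moved stays moved. The work goes in short steps, Python scripts to look and compute and a tool call to move; the robot and the scene stay as the last step left them, time stands still between calls to the robot, and variables do not carry over. Pictures are saved under pics/ and viewed, at most 10 in all, crops included, and the job is handed in when it is done.

Besides the shell and the picture viewer there is one more tool, called after "Emit:" by a JSON object that holds its "fn" and its "kwargs". drive_tool: Moves the arm, as the interface text tells. Shifts and turns lie within -1 to 1; 1 stands for 0.5 m of shift or 180 degrees of turn. Its arguments: {"type":"object","properties":{"steps":{"type":"string"}},"required":["steps"]}

```bash
mkdir -p pics; ls
cat > h.py <<'E'
import numpy as np, cv2
from cell import r, vision, ticket
def snap(n,f):
    c=vision.camera(n); cv2.imwrite(f'pics/{f}.png',c['color'][:,:,::-1]); np.savez(f'pics/{f}.npz',**{k:v for k,v in c.items()}); return c
def w(c,u,v,z):
    K=np.array([[c['fx'],0,c['cx']],[0,c['fy'],c['cy']],[0,0,1]],float)
    p=np.array([(u-c['cx'])/c['fx'],(v-c['cy'])/c['fy']]);q=p.copy()
    for _ in range(20): q=p/(1+c['k1']*(q@q))
    R=np.array(c['R']);t=np.array(c['t']);o=-R.T@t;d=R.T@np.array([*q,1]);return o+d*(z-o[2])/d[2]
def px(c,X):
    p=np.array(c['R'])@X+c['t'];s=p[:2]/p[2];s=s*(1+c['k1']*(s@s));return s*[c['fx'],c['fy']]+[c['cx'],c['cy']]
E
python3 - <<'E'
from h import *
for n in('top','side'):
    c=snap(n,n+'0');R=np.array(c['R']);print(n,-R.T@c['t'],R[2],c['fx'],c['k1'])
s=r.get_state();print(s['t'],s['tool_pos'],s['ee_rot'],r.hold_point_z)
E
```

```text
pics
top [ 0.36243447 -0.03695767  1.21842244] [ 0.1464708   0.0063012  -0.98919492] 595.1034404506116 -0.05511890357424629
side [ 0.46663952 -0.87974464  0.79448784] [ 0.0757155   0.75364038 -0.65291143] 501.2453963912092 0.04670562226532844
0.1 [0.27228148 0.58945787 0.2176301 ] [ 2.14666123e-01  9.76686844e-01 -1.10039586e-03 -2.31083889e-04] 0.0188
```

View pics/top0.png

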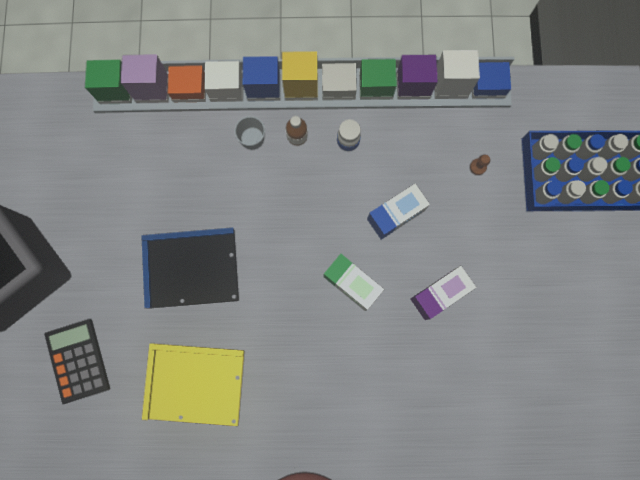

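View pics/side0.png

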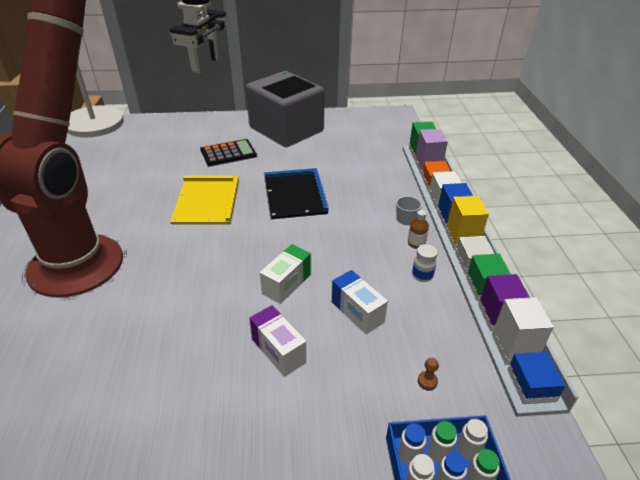

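The top view shows the black jig at (190,268), with its short fence on the left (+y), its long fence along the top (+x) and its corner near (147,236). The purple carton is at (445,292) with its band to the lower left. I'll enlarge both.

Run:
```python
import cv2,numpy as np
a=cv2.imread('pics/top0.png')
b=cv2.resize(a[222:312,135:245],None,fx=5,fy=5,interpolation=cv2.INTER_CUBIC)
c=cv2.resize(a[262:322,405:480],None,fx=5,fy=5,interpolation=cv2.INTER_CUBIC)
o=np.zeros((600,800,3),np.uint8);o[:450,:550]=b
cv2.imwrite('pics/cropj.png',b);cv2.imwrite('pics/cropc.png',cv2.resize(c,None,fx=2,fy=2))
```

```text
(no output)
```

View pics/cropj.png

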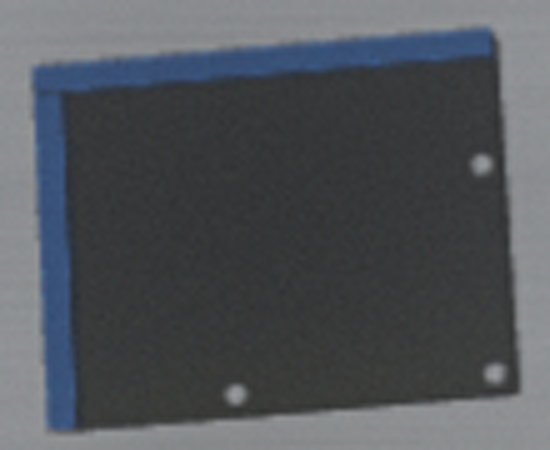

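View pics/cropc.png

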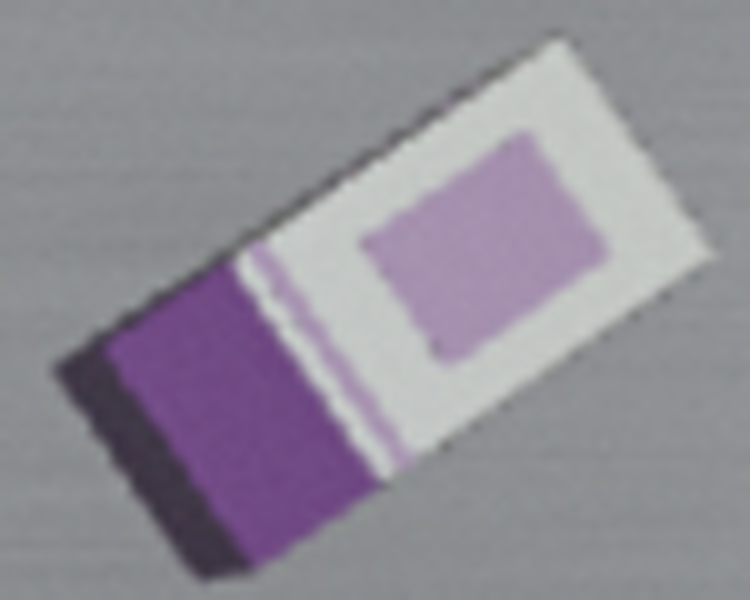

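Jig fence-top outer corners in the crop are (35,66), (490,30) and (48,432). The carton's top-face corners are (105,348), (250,572), (715,255) and (562,38).

```bash
cat >> h.py <<'E'
def pose(c,P,z):
    P=[w(c,u,v,z)[:2] for u,v in P];return P
E
python3 - <<'E'
from h import *
c=dict(np.load('pics/top0.npz'))
A=np.array([pose(c,[(405+u/10,262+v/10)],.066)[0] for u,v in[(105,348),(250,572),(715,255),(562,38)]])
print(A,[np.linalg.norm(A[i]-A[(i+1)%4]) for i in range(4)])
d=A[0]+A[1]-A[2]-A[3];print('carton',A.mean(0),'yaw of y',np.degrees(np.arctan2(-d[0],d[1])))
B=np.array([pose(c,[(135+u/5,222+v/5)],.022)[0] for u,v in[(35,66),(490,30),(48,432)]])
e=B[0]-B[1];f=B[0]-B[2];print(B,np.linalg.norm(e),np.linalg.norm(f))
print('yaw jig',np.degrees(np.arctan2(-e[0],e[1])),np.degrees(np.arctan2(f[1],f[0])))
y=e/np.linalg.norm(e);x=np.array([y[1],-y[0]]);k=B[0]-.012*x-.012*y
print('corner',k,'target center',k-.026*x-.055*y)
for n,p,z in(('blue',(402,206),.066),('green',(357,280),.066)):print(n,w(c,*p,z))
from scipy.spatial.transform import Rotation as Q
s=r.get_state();print(Q.from_quat(s['ee_rot']).as_matrix().round(3))
E
```

```text
[[ 0.44077541 -0.22012715]
 [ 0.39729512 -0.24676246]
 [ 0.45748704 -0.33960634]
 [ 0.50027971 -0.31156105]] [np.float64(0.050989951216634036), np.float64(0.11064832862043497), np.float64(0.05116395979592654), np.float64(0.10909133472614467)]
carton [ 0.44895932 -0.27951425] yaw of y 33.00543044543031
[[0.57533047 0.32935861]
 [0.58823074 0.14169895]
 [0.42529016 0.31908907]] 0.188102535712264 0.1503913444625687
yaw jig 3.9324934499952153 3.915514038790726
corner [0.56418169 0.31656389] target center [0.54201487 0.25991028]
blue [ 0.62072386 -0.19934491  0.066     ]
green [ 0.47461537 -0.10740781  0.066     ]
[[-0.908  0.419 -0.001]
 [ 0.419  0.908 -0.002]
 [-0.    -0.002 -1.   ]]
```

```bash
cat >> h.py <<'E'
from scipy.spatial.transform import Rotation as Q
def plan(x,y,z,yaw,R=None,p=None):
    "units for a tool-down pose with tool y axis at world yaw (deg)"
    s=r.get_state();R=Q.from_quat(s['ee_rot']).as_matrix() if R is None else R;p=s['tool_pos'] if p is None else p
    a=np.radians(yaw);Y=np.array([np.cos(a),np.sin(a),0]);Z=np.array([0,0,-1.]);T=np.c_[np.cross(Y,Z),Y,Z]
    print('shift',(R.T@(np.array([x,y,z])-p)/.5).round(4),'turn',(Q.from_matrix(R.T@T).as_rotvec()/np.pi).round(4))
E
python3 -c "
from h import *
plan(.56,.1,.2176,33);plan(.449,-.2795,.2,33)"
```

```text
shift [-0.9329 -0.6474  0.0015] turn [-0.0007  0.0002  0.1789]
shift [-1.0496 -1.4295  0.0385] turn [-0.0007  0.0002  0.1789]
```

Emit:
{"fn": "drive_tool", "kwargs": {"steps": "-0.933 -0.647 0.0015 0 0 0.18 0; -0.933 -0.647 0.0015 0 0 0.18 0; -0.933 -0.647 0.0015 0 0 0.18 0; -0.933 -0.647 0.0015 0 0 0.18 0; -0.933 -0.647 0.0015 0 0 0.18 0; -0.933 -0.647 0.0015 0 0 0.18 0; -0.933 -0.647 0.0015 0 0 0.18 0; -0.933 -0.647 0.0015 0 0 0.18 0; -0.933 -0.647 0.0015 0 0 0.18 0; -0.933 -0.647 0.0015 0 0 0.18 0"}}

```text
t: 1.35
tool_pos: [0.5623, 0.0935, 0.2176]
ee_rot: [0.483, 0.875, -0.002, 0.001]
ft_force: [-1.0, 0.4, 0.5]
opening: 0.093
grip_force: 0.0
```

```bash
python3 -c "
from h import *
plan(.449,-.2795,.2,33)"
```

```text
shift [-0.5106 -0.5889  0.0381] turn [-0.0005  0.0013 -0.0046]
```

Emit:
{"fn": "drive_tool", "kwargs": {"steps": "-0.51 -0.589 0.038 0 0 -0.0046 0; -0.51 -0.589 0.038 0 0 -0.0046 0; -0.51 -0.589 0.038 0 0 -0.0046 0; -0.51 -0.589 0.038 0 0 -0.0046 0; -0.51 -0.589 0.038 0 0 -0.0046 0; -0.51 -0.589 0.038 0 0 -0.0046 0; -0.51 -0.589 0.038 0 0 -0.0046 0; -0.51 -0.589 0.038 0 0 -0.0046 0; -0.51 -0.589 0.038 0 0 -0.0046 0; -0.51 -0.589 0.038 0 0 -0.0046 0"}}

```text
t: 2.6
tool_pos: [0.4522, -0.2708, 0.1989]
ee_rot: [0.47, 0.882, 0.001, -0.0]
ft_force: [0.6, -0.3, -0.2]
opening: 0.0928
grip_force: 0.0
```

```bash
python3 -c "
from h import *
snap('wrist','w1');print(r.get_state()['tool_pos'])"
```

```text
[ 0.4519739  -0.27120574  0.19892953]
```

View pics/w1.png

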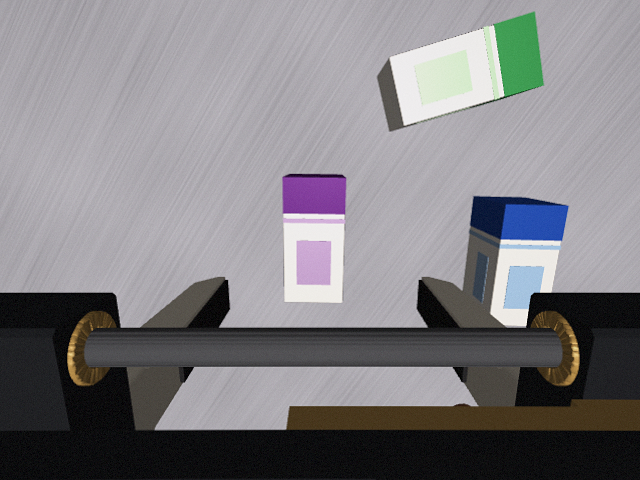

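The wrist view shows the carton's top face at corners (283,177), (346,177), (344,302) and (284,302), well between the fingers.

Run:
```python
from h import *
c=dict(np.load('pics/w1.npz'))
A=np.array([w(c,u,v,.066)[:2] for u,v in[(283,177.5),(346,177.5),(344,302),(284,302)]])
print([np.linalg.norm(A[i]-A[(i+1)%4]).round(4) for i in range(4)])
d=A[0]+A[1]-A[2]-A[3];m=A.mean(0);yw=np.degrees(np.arctan2(-d[0],d[1]));print(m,yw)
plan(.449,-.2795,.11,33);plan(.449,-.2795,.021,33);plan(*m,.021,yw)
```

```text
[np.float64(0.0517), np.float64(0.1095), np.float64(0.0536), np.float64(0.1095)]
[ 0.44916223 -0.2783364 ] 33.31080836984724
shift [-0.0106 -0.0143  0.1778] turn [ 0.0002 -0.0002  0.0046]
shift [-0.0107 -0.0144  0.3558] turn [ 0.0002 -0.0002  0.0046]
shift [-0.0089 -0.0128  0.3558] turn [ 0.0002 -0.0002  0.0029]
```

Emit:
{"fn": "drive_tool", "kwargs": {"steps": "-0.009 -0.012 0.12 0 0 0.003 0; -0.009 -0.012 0.19 0 0 0.003 0; -0.009 -0.012 0.19 0 0 0.003 0; -0.009 -0.012 0.19 0 0 0.003 0; -0.009 -0.012 0.19 0 0 0.003 0"}}

```text
t: 3.28
tool_pos: [0.4498, -0.2807, 0.1057]
ee_rot: [0.476, 0.879, -0.0, 0.002]
ft_force: [-0.2, 0.0, -0.2]
opening: 0.0934
grip_force: 0.0
```

```bash
python3 -c "
from h import *
plan(.449,-.279,.021,33.2);print(r.get_state()['tool_pos'])"
```

```text
shift [0.0044 0.0002 0.1693] turn [ 0.0005  0.0011 -0.0004]
[ 0.44983276 -0.28072028  0.10567823]
```

Good. Next: descend, close and lift.

Emit:
{"fn": "drive_tool", "kwargs": {"steps": "0.003 0 0.1 0 0 0 0; 0.003 0 0.168 0 0 0 0; 0.003 0 0.168 0 0 0 0; 0.003 0 0.168 0 0 0 1; 0.003 0 0.168 0 0 0 1; 0.003 0 0.168 0 0 0 1; 0.003 0 0.168 0 0 0 1; 0.003 0 0.168 0 0 0 1; 0.003 0 0.168 0 0 0 1; 0.003 0 0.168 0 0 0 1"}}

```text
t: 4.53
tool_pos: [0.4479, -0.279, 0.0203]
ee_rot: [0.476, 0.879, 0.0, 0.0]
ft_force: [0.4, 1.9, 4.5]
opening: 0.0519
grip_force: 30.0
```

Emit:
{"fn": "drive_tool", "kwargs": {"steps": "0 0 -0.06 0 0 0 1; 0 0 -0.14 0 0 0 1; 0 0 -0.22 0 0 0 1; 0 0 -0.3 0 0 0 1; 0 0 -0.3 0 0 0 1; 0 0 -0.3 0 0 0 1; 0 0 -0.3 0 0 0 1"}}

```text
t: 5.4
tool_pos: [0.4465, -0.2781, 0.168]
ee_rot: [0.476, 0.879, 0.0, -0.002]
ft_force: [0.7, -0.4, -3.4]
opening: 0.052
grip_force: 30.0
```

```bash
python3 -c "
from h import *
s=r.get_state();print(s['tool_pos'],s['opening'])
plan(.60,.0,.17,20);plan(.532,.24,.17,3.9)"
```

```text
[ 0.44652592 -0.27813303  0.16800308] 0.05198175841016441
shift [ 0.2984  0.5609 -0.004 ] turn [-0.0008 -0.0011  0.0728]
shift [ 0.7748  0.7091 -0.0025] turn [-0.0009 -0.001   0.1622]
```

Emit:
{"fn": "drive_tool", "kwargs": {"steps": "0.05 0.045 0 0 0 0.01 1; 0.13 0.12 0 0 0 0.027 1; 0.22 0.2 0 0 0 0.046 1; 0.31 0.284 0 0 0 0.065 1; 0.4 0.366 0 0 0 0.084 1; 0.49 0.448 0 0 0 0.103 1; 0.58 0.53 0 0 0 0.121 1; 0.66 0.604 0 0 0 0.138 1; 0.73 0.668 0 0 0 0.153 1; 0.775 0.709 0 0 0 0.162 1"}}

```text
t: 6.65
tool_pos: [0.532, 0.2425, 0.1679]
ee_rot: [0.681, 0.732, -0.001, -0.001]
ft_force: [0.5, -1.5, -1.1]
opening: 0.0516
grip_force: 30.0
```

Emit:
{"fn": "drive_tool", "kwargs": {"steps": "0 0 0 0 0 0 1; 0 0 0 0 0 0 1; 0 0 0 0 0 0 1; 0 0 0 0 0 0 1"}}

```text
t: 7.15
tool_pos: [0.5333, 0.2379, 0.17]
ee_rot: [0.683, 0.73, -0.0, 0.0]
ft_force: [0.3, -0.5, -2.6]
opening: 0.0519
grip_force: 30.0
```

Run:
```python
from h import *
s=r.get_state();print(s['t'],s['tool_pos'],s['opening'],s['ft_force'])
plan(.529,.238,.06,3.9)
a=snap('wrist','w2')['color'];snap('top','t2')
```

```text
7.15 [0.53328083 0.23786713 0.16998448] 0.051870192019740406 [ 0.27363312 -0.49992347 -2.6090101 ]
shift [ 0.0009 -0.0085  0.22  ] turn [-0.      0.0001 -0.0005]
```

View pics/w2.png

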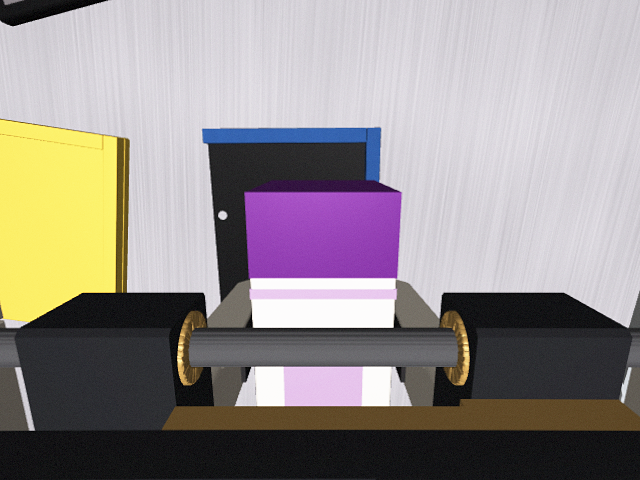

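The wrist view has the short fence's outer top edge running from (203,129) to (380,128), which is the jig's outer corner. The carton's band-end top edge runs from (245,192) to (401,192).

Run:
```python
from h import *
c=dict(np.load('pics/w2.npz'))
a,b=w(c,380,128,.022)[:2],w(c,203,129,.022)[:2];f=a-b
print('outer',a,b,np.linalg.norm(f),np.degrees(np.arctan2(f[1],f[0])))
t=np.radians(3.9);x=np.array([np.cos(t),np.sin(t)]);y=np.array([-x[1],x[0]]);k=a-.012*(x+y);print('corner',k,'centre target',k-.026*x-.055*y)
p,q=[w(c,u,192,.170-.0203+.066)[:2] for u in(245,401)];e=q-p
print('end',(p+q)/2,np.linalg.norm(e),np.degrees(np.arctan2(e[1],e[0])),'centre',(p+q)/2-.055*y)
```

```text
outer [0.5750808  0.33089014] [0.42763543 0.32023275] 0.1478300285016703 4.13416433781902
corner [0.56392477 0.31810175] centre target [0.54172582 0.26146071]
end [0.52979081 0.29275602] 0.05210789369036322 3.800836991483901 centre [0.53353165 0.23788338]
```

Emit:
{"fn": "drive_tool", "kwargs": {"steps": "0 0 0.08 0 0 0 1; 0 0 0.16 0 0 0 1; 0 0 0.22 0 0 0 1; 0 0 0.25 0 0 0 1; 0 0 0.266 0 0 0 1; 0 0 0.266 0 0 0 1; 0 0 0.266 0 0 0 1; 0 0 0.274 0 0 0 1; 0 0 0.28 0 0 0 1; 0 0 0.28 0 0 0 1"}}

```text
t: 8.5
tool_pos: [0.5334, 0.2394, 0.0303]
ee_rot: [0.682, 0.731, 0.0, 0.0]
ft_force: [0.3, 0.9, 1.2]
opening: 0.052
grip_force: 30.0
```

```bash
python3 -c "
from h import *
s=r.get_state();print(s['tool_pos'],s['ft_force'])
plan(.542,.2607,.0303,3.9)"
```

```text
[0.53342827 0.23942422 0.03028877] [0.32677157 0.91150467 1.21176362]
shift [0.0413 0.02   0.    ] turn [ 0.0002 -0.0001  0.0002]
```

Emit:
{"fn": "drive_tool", "kwargs": {"steps": "0.01 0.006 0 0 0 0 1; 0.02 0.012 0 0 0 0 1; 0.028 0.017 0 0 0 0 1; 0.034 0.021 0 0 0 0 1; 0.038 0.024 0 0 0 0 1; 0.042 0.026 0 0 0 0 1; 0.044 0.026 0 0 0 0 1; 0.044 0.026 0 0 0 0 1"}}

```text
t: 9.5
tool_pos: [0.5425, 0.2611, 0.0304]
ee_rot: [0.682, 0.731, -0.002, -0.001]
ft_force: [-5.9, -2.5, 9.9]
opening: 0.0519
grip_force: 30.0
```

```bash
python3 -c "
from h import *
s=r.get_state();print(s['tool_pos'],s['ft_force'],s['wrist_torque'],s['opening'])
plan(.542,.2607,.0303,3.9)"
```

```text
[0.54252113 0.26108501 0.03037587] [-5.86284393 -2.51168438  9.94361222] [-0.47469999  1.06517174  0.17620674] 0.05190228158440808
shift [-0.0007 -0.0011  0.0002] turn [-0.0015  0.0004  0.0004]
```

Emit:
{"fn": "drive_tool", "kwargs": {"steps": "0.002 0.001 0 0 0 0 1; 0.004 0.002 0 0 0 0 1; 0.006 0.003 0 0 0 0 1; 0.006 0.003 0 0 0 0 1; 0.006 0.003 0 0 0 0 1; 0.006 0.003 0 0 0 0 1"}}

```text
t: 10.25
tool_pos: [0.5425, 0.2622, 0.0305]
ee_rot: [0.682, 0.731, -0.004, -0.001]
ft_force: [-7.6, -5.7, 14.1]
opening: 0.0524
grip_force: 30.0
```

```bash
python3 -c "
from h import *
s=r.get_state();print(s['tool_pos'],s['ft_force'],s['wrist_torque'],s['opening'],s['ee_rot'])
plan(.542,.2607,.0303,3.9)"
```

```text
[0.54253914 0.26224105 0.03051648] [-7.58078098 -5.7201116  14.1081977 ] [-0.89337211  1.55690233  0.34503855] 0.052381265884993776 [ 0.68222459  0.73112888 -0.00426656 -0.0014025 ]
shift [-0.003  -0.0013  0.0005] turn [-0.0026  0.0012  0.0004]
```

Emit:
{"fn": "drive_tool", "kwargs": {"steps": "0.002 0 0 0 0 0 1; 0.004 0.001 0 0 0 0 1; 0.006 0.002 0 0 0 0 1; 0.006 0.002 0 0 0 0 1; 0.006 0.002 0 0 0 0 1; 0.006 0.002 0 0 0 0 1"}}

```text
t: 11.0
tool_pos: [0.5426, 0.2623, 0.0306]
ee_rot: [0.683, 0.731, -0.007, -0.001]
ft_force: [-8.9, -9.5, 15.7]
opening: 0.052
grip_force: 30.0
```

Run:
```python
from h import *
s=r.get_state();print(s['tool_pos'],s['ft_force'],s['wrist_torque'],s['opening'],s['ee_rot'])
plan(.542,.2607,.0303,3.9)
a=snap('wrist','w3')['color'];b=snap('top','t3')['color'];d=snap('side','s3')['color']
o=np.zeros((600,800,3),np.uint8);o[:300,:400]=cv2.resize(a,(400,300));o[:300,400:]=cv2.resize(b[215:320,125:265],(400,300),interpolation=cv2.INTER_CUBIC)
o[300:,:400]=cv2.resize(d[130:250,240:400],(400,300),interpolation=cv2.INTER_CUBIC)
cv2.imwrite('pics/m3.png',o[:,:,::-1])
```

```text
[0.54259017 0.26234413 0.03062743] [-8.8814768  -9.46348243 15.66815134] [-1.76474029  1.9625668   0.38241453] 0.052009405342106005 [ 0.68261981  0.73074395 -0.00652473 -0.00094935]
shift [-0.0032 -0.0014  0.0007] turn [-0.0034  0.0024  0.    ]
```

View pics/m3.png

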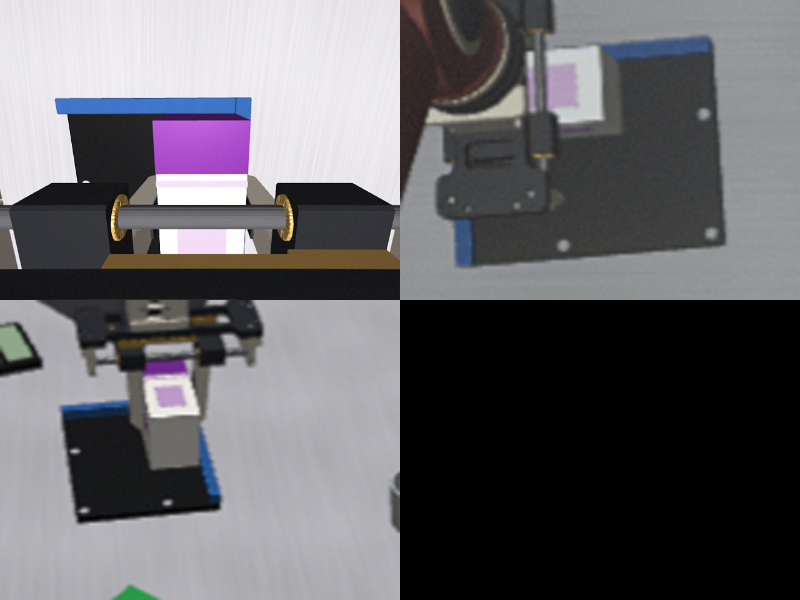

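The carton bears on both fences: about 9 N on each axis, and the last push moved it only 0.1 mm. The picture shows it flat and square in the corner. I'll let it settle briefly, then hand in.

Emit:
{"fn": "drive_tool", "kwargs": {"steps": "0 0 0 0 0 0 1; 0 0 0 0 0 0 1; 0 0 0 0 0 0 1; 0 0 0 0 0 0 1"}}

```text
t: 11.65
tool_pos: [0.5426, 0.2623, 0.0306]
ee_rot: [0.683, 0.731, -0.007, -0.001]
ft_force: [-8.8, -9.7, 16.3]
opening: 0.052
grip_force: 30.0
```

```bash
python3 -c "
from h import *
s=r.get_state();print(s['tool_pos'],s['ft_force'],s['ee_rot'])
print(ticket.sign_off())"
```

```text
[0.54259829 0.26231623 0.0306232 ] [-8.79300865 -9.67611385 16.3071449 ] [ 0.6826203   0.73074343 -0.0065325  -0.00094461]
the job is handed in; nothing more can be done
None
```

I handed the job in at about 11.7 s with the purple-banded carton in the black jig's corner, still gripped at 30 N and held against both fences (about 9 N at the wrist towards each); no verdict came back.

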